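# Lock the round plate into the grating board

## Task

Lay the round grating plate flat in the round recess of the wooden grating board. Then lock it in: lift the steel slide by its knob clear of the hump, carry it along over the plate's rim and let it drop fully down into its place beyond the hump. Leave the square plate, the garlic, the spice jar and the tin where they are.

Things in the scene. Friction and masses are not known exactly. Their poses are not given: they have to be found in the camera images.
- board: The grating board: a pale wooden block fixed to the table, 160 (x) x 300 (y) x 30 mm high; origin at the centre of its underside. Its own y axis runs lengthways, from the slide's end (-y) to the end with the round recess (+y). Its top is called its face.
- hump (a point): Midpoint between the tops of two equal steel humps on the face, at x = +-45 mm and y = -87 mm of the board; each is 12 (x) x 48 (y) x 11.5 mm high. An end stop of the same height stands 22 mm before and 22 mm beyond each hump; the slide's cross-bar lies in these gaps.
- staple (a point): Centre of the top of a fixed steel staple that bridges the slide's strap: 63 mm wide in x, 14 mm in y, at x = 0, y = -19 mm of the board, its top 36 mm above the face.
- recess (a point): Centre of the floor of the round recess in the board, 94 mm across and 8 mm deep, open upwards with a 2.5 mm chamfer; at x = 0, y = +90 mm of the board, 22 mm above the table. Axes as the board's.
- round_plate_hub (a point): Gripping point of the loose round steel grating plate, on the axis of its hub, 30 mm above its underside. The plate is a disc 90 mm across and 7 mm thick, lying flat on the table; in its centre stands a round black hub 28 mm across whose top is 41 mm above the underside. z is up, along the hub. 0.1 to 0.21 kg.
- square_plate_hub (a point): The same point of the loose square steel plate, 84 x 84 x 7 mm with the same hub. It does not fit the recess and is to be left alone.
- slide_knob (a point): Gripping point of the locking slide, on the axis of its upright round black knob (28 mm across, top 50 mm above the face), 36 mm above the face while down. Steel strap 36 x 6 mm from the knob to 118 mm ahead (board's +y); cross-bar under the knob 110 (x) x 16 (y) mm, top 9.5 mm above the face. One piece, up to 0.35 kg; it moves only along the board's y and up and down. Axes as the board's.
- slide (a joint): Travel of the slide along the board's +y, in m, 0 to 0.076. Parked: 0 to 0.006, cross-bar down in the gaps before the humps, recess clear. Locked: 0.070 to 0.076, cross-bar down in the gaps beyond the humps, strap's end 18 to 24 mm over the plate's rim. Friction about 1 N. While the cross-bar is down the humps block it.
- slide_lift (a joint): How high the slide is lifted above its lowest position, in m, 0 to 0.022 (upper stop). The cross-bar clears the humps above 0.010; it falls back by its own weight when let go.
- garlic: A garlic bulb, 50 mm across and 48 mm high, loose; origin at the centre of its underside. Leave it.
- spice_jar: A dark spice jar, 44 mm across and 96 mm high, loose; origin at the centre of its underside. Leave it.
- tin: A round food tin, 75 mm across and 58 mm high, loose; origin at the centre of its underside. Leave it.
Mind the look-alikes: they are no part of the job. Leave any purple or turquoise look-alike of the part that bears round_plate_hub alone.

How it is judged (in metres and radians):
On the way, in this order (a step that is already met when the one before it is completed fails the run):
1. the round plate lies flat in the recess, the slide still parked (horizontal distance between round_plate_hub and recess below 0.005 m and z of round_plate_hub in the frame of recess below 0.0325 m and angle between round_plate_hub's own z axis and vertical below 0.05 rad and value of joint slide below 0.01 m), for 0.2 s.
2. the slide is lifted clear of the humps and on its way (value of joint slide between 0.015 and 0.065 m and value of joint slide_lift above 0.0085 m).
3. the slide is down in its place beyond the humps (value of joint slide above 0.068 m and value of joint slide_lift below 0.003 m), for 0.2 s.
At the end, for the whole second after the job is handed in: The round plate lies flat in the recess (centre within 5 mm, no more than 2.5 mm above the recess floor, tilt under 0.05 rad); the slide has travelled at least 68 mm and is down (lifted less than 3 mm), locking the plate (all of step 3 and horizontal distance between round_plate_hub and recess below 0.005 m and z of round_plate_hub in the frame of recess below 0.0325 m and angle between round_plate_hub's own z axis and vertical below 0.05 rad); the robot touches nothing.
It fails at once if the square plate is moved more than 25 mm (distance of square_plate_hub from where it was at the start of the episode above 0.025 m).
It fails at once if the garlic is moved more than 25 mm (distance of garlic from where it was at the start of the episode above 0.025 m).
It fails at once if the spice jar is moved more than 25 mm (distance of spice_jar from where it was at the start of the episode above 0.025 m).
It fails at once if the tin is moved more than 25 mm (distance of tin from where it was at the start of the episode above 0.025 m).
It also fails if it takes over 53 s, if anything falls off the work surface, if the arm or the gripper's body presses on something with over 40 N, if the wrist force passes 120 N, or if a joint passes its speed limit or range.

## Robot

A 6-joint arm with a two-finger parallel gripper is mounted at the origin on a cart in front of the work surface, level with it; the furniture and walls round the work are solid. World frame = base frame: x ahead of the robot, y to its left, z up, the work surface at z = 0. Lengths are in m, angles in degrees, forces in N, time in s.
With the tool pointing down it reaches from about 0.375 to 0.9 m from the base axis. Payload 3.1 kg.
Tool frame: the origin (TCP) lies midway between the tips of the shut fingers; the grasp point (between the pads) lies 19 mm behind it; z points along the fingers, y is the line along which they close (so a half turn about z gives the same grasp; the last joint's range is limited). The gripper opens to 85 mm and grips with 20 to 120 N. Pads are 22 mm wide; open, the fingers measure 114 mm over their backs; the gripper's body (76 mm by 85 mm) begins 54 mm behind the grasp point. The pads swing forward as they close: fully open they stand 13 mm farther back than shut.
Start: joints at [-74.8, 30.224, 82.088, -0, 67.689, -10.227], TCP at [0.268, -0.564, 0.199] pointing down, gripper open.
Joint ranges: [-176.69, 176.69], [-43.24, 126.21], [12.49, 139.97], [-82, 262], [0, 151.66], [-163.58, 163.58]. Speed limits (degrees/s): [159.86, 159.86, 180, 180, 180, 180].

## Interface

Orientations are given as [roll, pitch, yaw] about the fixed x, y, z axes, in that order (R = Rz(yaw) Ry(pitch) Rx(roll)).
In Python, from workcell import * gives the robot as it stands. Calls block until the motion is done:
- move_to(position, orientation): joint-space move of the TCP to a pose.
- move_straight(position, rot=None, v=0.15, until_force=None): straight line of the TCP; rot=None keeps the orientation; v is the mean speed in m/s. With until_force (N) it stops when the force on the tool has changed by that much, and returns True; else False.
- move_j(angles): joint-space move.
- set_gripper(opening, strength=None): opening from 0.0 (shut) to 1.0 (fully open); strength is the grip in N (None keeps the last); returns when the fingers have stopped.
- pause(seconds).
- solve_ik(position, orientation): joint angles nearest the present ones, or None.
- get_obs(): the state.
- snapshot(name): name is "side" or "top" or "wrist"; returns the picture (400x640x3 uint8, blue, green, red); there is no depth.
- calibration(name): a dict with "fx", "fy", "cx", "cy" (pixels), "k1" (the pictures are not rectified: a ray, as slopes to the right and down, at radius r is drawn at 1 + k1 r^2 times it, then the intrinsics apply), "pose" (4x4, takes a point from camera to world coordinates); the wrist camera has in their place "tool_from_camera" (4x4, takes a point from camera to tool coordinates, whose origin is the TCP and whose axes are the flange's). Camera axes: x right, y down, z forward; pixel columns grow to the right and rows downward; lengths in m; the calibration is good to about 2 mm. A picture is of the moment at which its call begins: read the wrist's pose just before it. calibration takes no time and is no camera call.
A pose or a line that the arm cannot do raises Unreachable and nothing moves.
- hand_in(): hands the job in; it is judged then, once.
The state is a dict: "time": time; "joints": joint angles; "qd": joint speeds; "joint_efforts": joint torques, N m; "ee_pos": TCP position; "eef_rot": TCP orientation; "force": force on the tool from outside, world axes, zero at the start; "wrist_torque": the same for the moment, N m; "width": opening from 0.0 (shut) to 1.0 (fully open); "grip_force": force on a finger pad.
Only numpy, scipy, OpenCV 4.12 (cv2) and the standard library are available. Lean on these libraries where they do the work, as an engineer would, in place of code of your own. Each camera call takes 0.05 s, during which the arm holds its last target. There are 200 camera calls.

## Working session

There is one attempt and no reset: what is moved stays moved. The work goes in short steps, each a Python script; the robot and the scene stay as the last script left them, time stands still between calls to the robot, and variables do not carry over. Pictures are saved under pics/ and viewed, at most 10 in all, crops included, and the job is handed in when it is done.

```bash
mkdir -p pics
cat > h.py <<'E'
from workcell import *
import numpy as np, cv2
from scipy.spatial.transform import Rotation as R
def pose(name,obs=None):
    c=calibration(name)
    if name!="wrist": return c,np.array(c["pose"])
    T=np.eye(4);T[:3,3]=obs["ee_pos"];T[:3,:3]=R.from_euler("xyz",obs["eef_rot"],degrees=True).as_matrix()
    return c,T@np.array(c["tool_from_camera"])
def px2w(name,uv,z,obs=None):
    c,T=pose(name,obs)
    d=np.array([(uv[0]-c["cx"])/c["fx"],(uv[1]-c["cy"])/c["fy"]]);p=d.copy()
    for _ in range(20): p=d/(1+c["k1"]*(p@p))
    r=T[:3,:3]@np.array([*p,1]);o=T[:3,3]
    return o+r*(z-o[2])/r[2]
def w2px(name,P,obs=None):
    c,T=pose(name,obs)
    q=T[:3,:3].T@(np.array(P)-T[:3,3]);p=q[:2]/q[2];p=p*(1+c["k1"]*(p@p))
    return np.array([p[0]*c["fx"]+c["cx"],p[1]*c["fy"]+c["cy"]])
E
python3 - <<'E'
from h import *
print(get_obs())
for n in("top","side"):
    cv2.imwrite(f"pics/{n}0.png",cv2.resize(snapshot(n),(800,500),interpolation=cv2.INTER_CUBIC)); print(n,calibration(n))
print(calibration("wrist"))
E
```

```text
{'time': 0.0, 'joints': array([-7.48012596e+01,  3.02816858e+01,  8.21555427e+01,  3.29056958e-05,
        6.76898848e+01, -1.02260667e+01]), 'qd': array([ 0.05667615, -0.04714857, -0.00542833,  0.04147167,  0.04267339,
        0.03430641]), 'joint_efforts': array([ 2.25715144e-05, -4.42342114e+01, -1.78027511e+01, -6.97764449e-05,
        8.43621878e-03,  6.55455466e-06]), 'ee_pos': array([ 0.26815929, -0.56368257,  0.19800922]), 'eef_rot': array([-1.79874911e+02, -2.25966515e-02,  2.54247698e+01]), 'force': array([-0.18705886,  0.46031981,  0.10825281]), 'wrist_torque': array([0.01457872, 0.01860431, 0.00906809]), 'grip_force': 0.0, 'width': 0.9999686131888027}
top {'fx': 441.1478639554481, 'fy': 441.1478639554481, 'cx': 317.1589296859746, 'cy': 201.3129436244777, 'k1': -0.028047361999497963, 'pose': array([[ 6.96019818e-04, -9.88705265e-01,  1.49871327e-01,
         3.84321675e-01],
       [-9.99934501e-01,  1.02402165e-03,  1.13993107e-02,
        -1.90935094e-02],
       [-1.14240300e-02, -1.49869445e-01, -9.88639793e-01,
         1.58078704e+00],
       [ 0.00000000e+00,  0.000
[... 237 characters left out ...]
8155872, -0.1300932 ],
       [-0.52402514, -0.29480407,  0.79905458, -1.17864086],
       [-0.02429511, -0.93262895, -0.36001804,  0.62436707],
       [ 0.        ,  0.        ,  0.        ,  1.        ]])}
{'fx': 331.1815427766357, 'fy': 331.1815427766357, 'cx': 316.31292271667814, 'cy': 198.91992150808957, 'k1': -0.03134281925872246, 'tool_from_camera': array([[ 8.32465753e-04, -9.60613717e-01, -2.77885938e-01,
         6.96097178e-02],
       [ 9.99999276e-01,  5.58194627e-04,  1.06610553e-03,
        -2.16101243e-05],
       [-8.69001155e-04, -2.77886624e-01,  9.60613486e-01,
        -1.74872841e-01],
       [ 0.00000000e+00,  0.00000000e+00,  0.00000000e+00,
         1.00000000e+00]])}
```

View pics/top0.png

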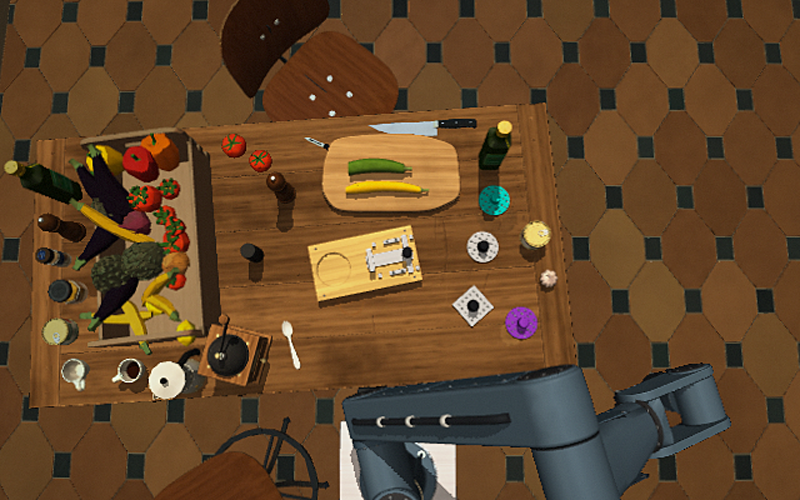

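View pics/side0.png

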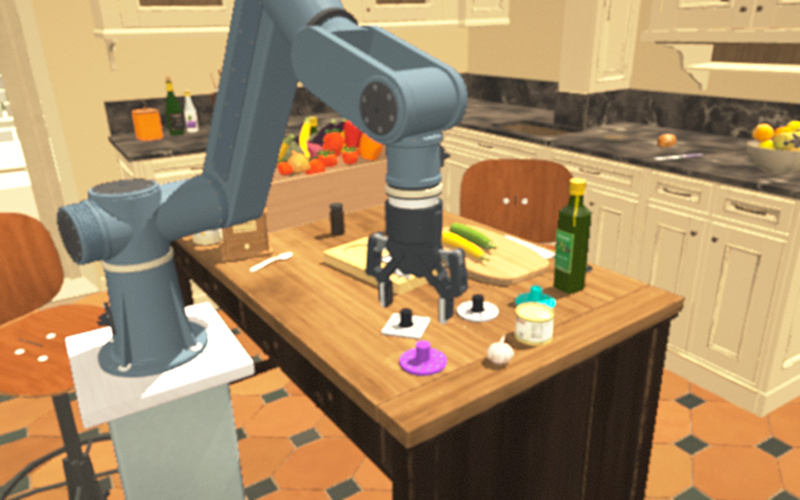

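The top picture shows these candidates for the round plate:
- steel round plate at (483,247): the one to take
- steel square plate at (473,306)
- turquoise disc at (494,201)
- purple disc at (521,323)

The tin is at (536,234) and the garlic at (548,279). The board is around (366,263), with its recess on the left at (334,268) and the slide knob at (407,253). Next is one close crop to check this choice.

Run:
```python
from h import *
im=snapshot("top")
a=cv2.resize(im[170:255,235:345],None,fx=6,fy=6,interpolation=cv2.INTER_CUBIC)  # 660x510
cv2.imwrite("pics/crop_board.png",a)
b=cv2.resize(im[150:270,360:450],None,fx=4.5,fy=4.5,interpolation=cv2.INTER_CUBIC)
cv2.imwrite("pics/crop_plate.png",b)
for n,u,z in(("hub",(483,245),.041),("disc",(483,247.5),.007),("sq",(473,306),.041),("knob",(407,253),.08),("recess",(334,268),.022),("tin",(536,230),.058),("garlic",(548,279),.03)):
    print(n,px2w("top",np.array(u)/1.25,z).round(4))
```

```text
hub [ 0.6365 -0.246   0.041 ]
disc [ 0.6347 -0.2508  0.007 ]
sq [ 0.4646 -0.2143  0.041 ]
knob [ 0.608  -0.0308  0.08  ]
recess [0.5736 0.1769 0.022 ]
tin [ 0.6762 -0.3932  0.058 ]
garlic [ 0.5409 -0.4288  0.03  ]
```

View pics/crop_board.png

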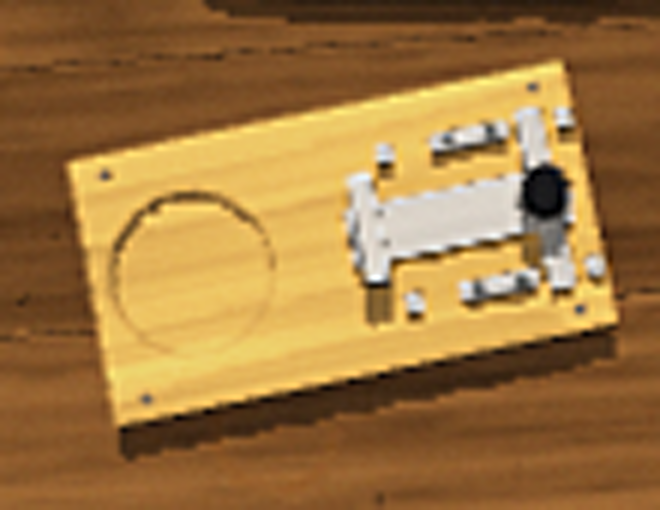

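View pics/crop_plate.png

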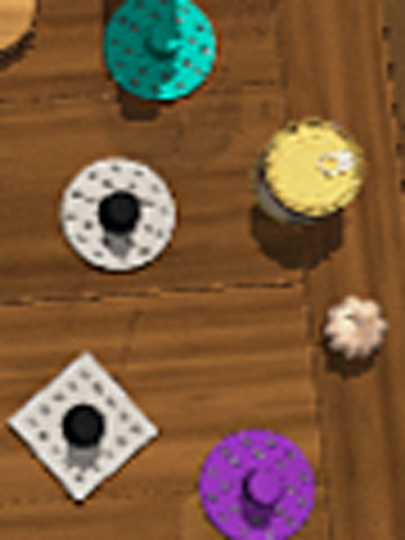

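The crop confirms the choice: the steel disc with the black hub is at crop (118,214), the square plate at (84,426). The recess rim is centred at crop (193,273), and the board's face corners are at (68,163), (565,62), (618,325) and (118,425). I'll compute the poses, then look from close by with the wrist camera above the board and above the plate.

```bash
cat >> h.py <<'E'
def fit(P,W):  # 2D rigid: board pts P -> world W
    P=np.array(P);W=np.array(W);a=P-P.mean(0);b=W-W.mean(0)
    th=np.arctan2((a[:,0]*b[:,1]-a[:,1]*b[:,0]).sum(),(a*b).sum())
    Rm=np.array([[np.cos(th),-np.sin(th)],[np.sin(th),np.cos(th)]]);t=W.mean(0)-Rm@P.mean(0)
    return np.degrees(th),Rm,t,(a@Rm.T-b)
E
python3 - <<'E'
from h import *
u=lambda c,s,o:(np.array(c)+.5)/s-.5+np.array(o)
C=[(68,163),(565,62),(618,325),(118,425)]; P=[(.08,.15),(.08,-.15),(-.08,-.15),(-.08,.15)]
W=[px2w("top",u(c,6,(235,170)),.03)[:2] for c in C]
th,Rm,t,r=fit(P,W); print("yaw",th,"t",t,"res",r.round(4).tolist())
rec=px2w("top",u((193,273),6,(235,170)),.03)[:2]; print("recess meas",rec,"from fit",Rm@[0,.09]+t)
print("knob meas",px2w("top",u((545,190),6,(235,170)),.08)[:2],"fit",Rm@[0,-.125]+t)
pl=px2w("top",u((118.5,214),4.5,(360,150)),.007)[:2]; print("plate",pl)
b=Rm@[0,.0]+t
o=[180,0,th]
move_to([b[0]-.02,b[1]+.03,.27],o); ob=get_obs(); im=snapshot("wrist"); print(ob["time"],ob["ee_pos"],ob["eef_rot"])
np.savez("w1.npz",p=ob["ee_pos"],r=ob["eef_rot"]); cv2.imwrite("pics/w1.png",cv2.resize(im,(800,500),interpolation=cv2.INTER_CUBIC))
move_to([pl[0],pl[1],.15],o); ob=get_obs(); im=snapshot("wrist"); print(ob["time"],ob["ee_pos"],ob["eef_rot"])
np.savez("w2.npz",p=ob["ee_pos"],r=ob["eef_rot"]); cv2.imwrite("pics/w2.png",cv2.resize(im,(800,500),interpolation=cv2.INTER_CUBIC))
E
```

```text
yaw 11.477674704939432 t [0.58821375 0.08929266] res [[0.0006, -0.001], [-0.0004, 0.0009], [0.0004, -0.0003], [-0.0006, 0.0004]]
recess meas [0.57022164 0.17746674] from fit [0.570305   0.17749287]
knob meas [ 0.61202078 -0.03020113] fit [ 0.61308701 -0.03320763]
plate [ 0.63777766 -0.24924055]
2.8 [0.56847044 0.11844327 0.26987388] [1.79985369e+02 7.80194138e-03 1.14078998e+01]
4.3167 [ 0.6382226  -0.24782187  0.15064443] [-1.79995371e+02 -4.29921675e-02  1.15622287e+01]
```

View pics/w1.png

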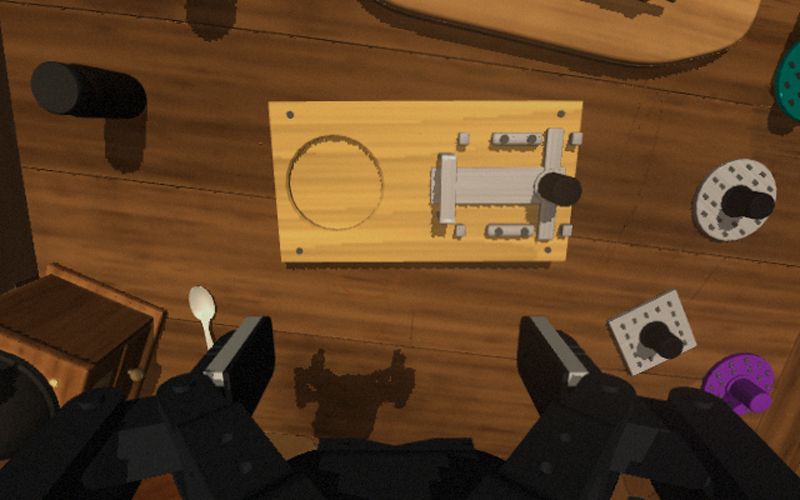

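View pics/w2.png

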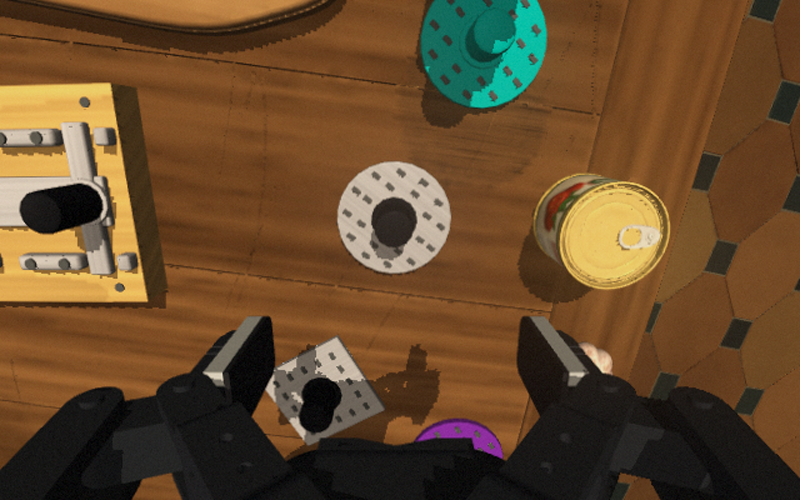

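The board picture shows the recess rim centred at (335,182), with face corners at (269,102), (583,101), (566,262) and (281,262), and the knob top at about (567,191). The second picture shows the steel round plate at (394,217), with the tin well clear on its right. The fingers close along the image's horizontal, so gripping along the board's x means yaw +90.

```bash
cat > m.py <<'E'
from h import *
u=lambda c:(np.array(c)+.5)/1.25-.5
def ld(f):
    d=np.load(f); return dict(ee_pos=d["p"],eef_rot=d["r"])
a=ld("w1.npz");b=ld("w2.npz")
C=[(269,102),(583,101),(566,262),(281,262)]; P=[(.08,.15),(.08,-.15),(-.08,-.15),(-.08,.15)]
th,Rm,t,r=fit(P,[px2w("wrist",u(c),.03,a)[:2] for c in C])
rec=px2w("wrist",u((335.5,182)),.03,a)[:2]
pl=px2w("wrist",u((394,217.5)),.007,b)[:2]
E
python3 - <<'E'
from m import *
print(th,t,r.round(4).tolist(),"rec",rec,"fit",Rm@[0,.09]+t,"plate",pl,"knob?",px2w("wrist",u((567,190)),.08,a), Rm@[0,-.125]+t)
o=[180,0,th+90]
move_to([*pl,.12],o); move_straight([*pl,.05]); 
ob=get_obs(); cv2.imwrite("pics/w3.png",cv2.resize(snapshot("wrist"),(800,500))); print(ob["ee_pos"],ob["eef_rot"])
print("disc centre expected px",w2px("wrist",[*pl,.007],ob)*1.25, "hub top",w2px("wrist",[*pl,.041],ob)*1.25,ob["time"])
E
```

```text
11.590387472134173 [0.58969201 0.09180514] [[-0.0, 0.0002], [-0.0006, -0.0005], [0.0006, 0.0009], [0.0, -0.0006]] rec [0.57542846 0.18021475] fit [0.57160979 0.17996995] plate [ 0.64121972 -0.24653873] knob? [ 0.616798   -0.02756282  0.08      ] [ 0.61480621 -0.03064598]
[ 0.64170488 -0.2468377   0.05032932] [1.79963400e+02 3.04470648e-02 1.01583523e+02]
disc centre expected px [395.98090665 260.09924341] hub top [396.06179064 281.95594906] 6.3833
```

View pics/w3.png

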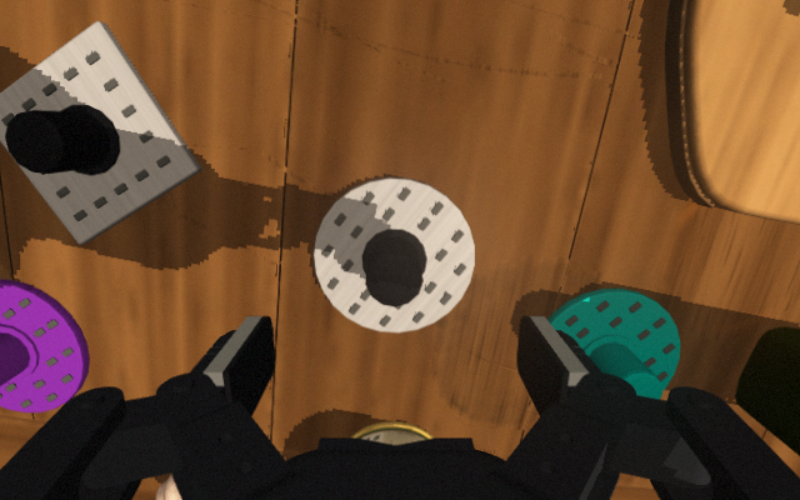

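The steel disc is centred at (395,255.5) in the hover view; I expected (396,260), so it sits about 2 mm further along tool +x. I'll correct for that, grip it, and carry it above the recess for another look.

Run:
```python
from m import *
o=[180,0,th+90]; ob=get_obs()
pl=px2w("wrist",u((395,255.7)),.007,ob)[:2]; print("plate",pl)
move_straight([*pl,.05]); hit=move_straight([*pl,.013],v=.08,until_force=8)
set_gripper(0.0,50); ob=get_obs(); print(hit,ob["ee_pos"],ob["width"],ob["grip_force"],ob["force"])
move_straight([*pl,.12])
r=Rm@[0,.09]+t
move_to([*r,.12],o); pause(.2); ob=get_obs(); np.savez("w4.npz",p=ob["ee_pos"],r=ob["eef_rot"])
cv2.imwrite("pics/w4.png",cv2.resize(snapshot("wrist"),(800,500)))
print(ob["time"],ob["width"],ob["ee_pos"])
for P in[(.08,.15),(-.08,.15)]: print(w2px("wrist",[*(Rm@P+t),.03],ob)*1.25)
print(w2px("wrist",[*r,.03],ob)*1.25, w2px("wrist",[*ob["ee_pos"][:2],ob["ee_pos"][2]-.006],ob)*1.25)
```

```text
plate [ 0.6406616  -0.24458941]
False [ 0.6406378  -0.24458222  0.01298965] -0.0033733991931973384 0.0 [-0.64843838  0.05895061 -1.15428006]
10.725 -0.0009666881625352385 [0.57227246 0.18064881 0.11997413]
[524.23113689 144.31074714]
[267.69854313 144.54889872]
[395.98956638 237.50234904] [396.96454569 285.27901525]
```

View pics/w4.png

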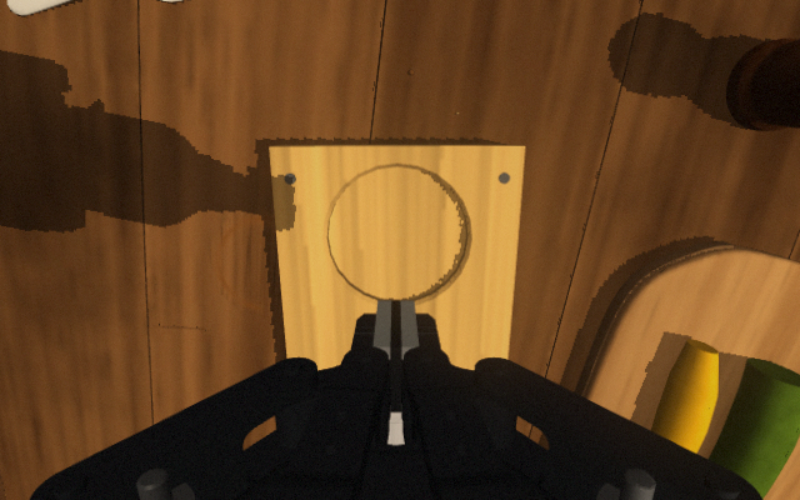

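The gripper closed on nothing (width about 0), so no plate is held. The recess rim shows at (399,232), with the board squarely aligned. I'll go back to the plate and put the wrist, top and side views into one picture.

Run:
```python
from m import *
o=[180,0,th+90]
set_gripper(1.0)
move_to([.6412,-.30,.16],o); pause(.2); ob=get_obs(); np.savez("w5.npz",p=ob["ee_pos"],r=ob["eef_rot"])
w=snapshot("wrist");s=snapshot("side"); tp=snapshot("top")
for n,i in(("w5",w),("s5",s),("t5",tp)): cv2.imwrite(f"pics/{n}_raw.png",i)
c=np.zeros((600,800,3),np.uint8); c[:400,:640]=w
c[400:600,:300]=cv2.resize(s[200:300,300:450],None,fx=2,fy=2); c[400:600,320:520]=cv2.resize(tp[170:270,350:450],None,fx=2,fy=2)
cv2.imwrite("pics/c5.png",c); print(ob["time"],ob["ee_pos"],ob["width"],ob["force"])
```

```text
13.5333 [ 0.64156792 -0.29862585  0.15999345] 0.9997348314904748 [-0.11005474 -0.34664935  0.42244076]
```

View pics/c5.png

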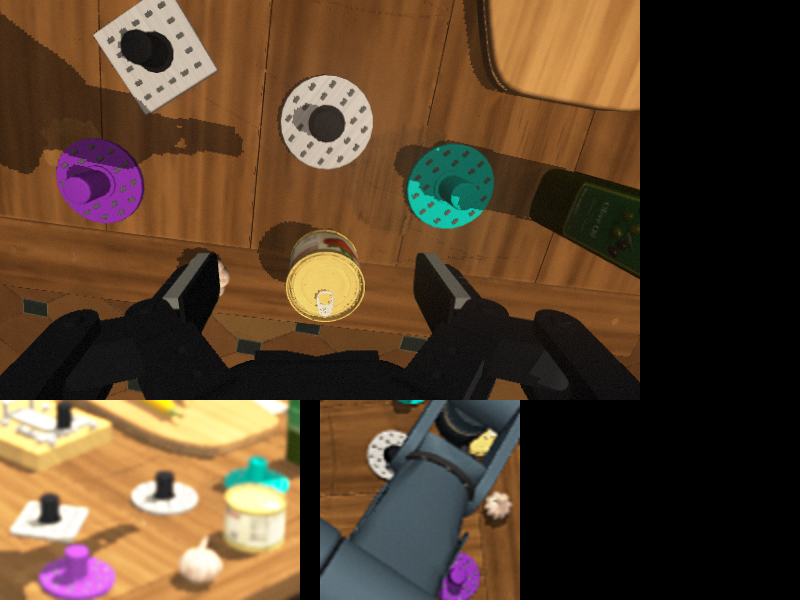

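The plate still lies flat on the table, its disc centred at raw wrist pixel (327,122) and clear of its neighbours.

Run:
```python
from m import *
ob=ld("w5.npz"); im=cv2.imread("pics/w5_raw.png")
# disc outline: bright & unsaturated blob
hsv=cv2.cvtColor(im,cv2.COLOR_BGR2HSV); roi=np.zeros(im.shape[:2],np.uint8); cv2.circle(roi,(327,122),56,255,-1)
m=((hsv[...,1]<70)&(roi>0)).astype(np.uint8); m=cv2.morphologyEx(m,cv2.MORPH_OPEN,np.ones((3,3)))
h=cv2.convexHull(np.argwhere(m)[:,::-1].astype(np.int32)); e=cv2.fitEllipse(h); print(e)
print("disc",px2w("wrist",e[0],.007,ob), "hubtop guess",px2w("wrist",(327,124),.041,ob))
for c in[(280.5,122),(373,122),(327,75),(327,169)]: print(px2w("wrist",c,.007,ob).round(4))
print("tin",px2w("wrist",(326,288),.058,ob))
b=ld("w2.npz"); print("tin w2",px2w("wrist",u((602,237)),.058,b))
```

```text
((326.33349609375, 121.69575500488281), (91.68538665771484, 93.51775360107422), 8.833731651306152)
disc [ 0.63938401 -0.24487569  0.007     ] hubtop guess [ 0.63905474 -0.24514219  0.041     ]
[ 0.596  -0.2542  0.007 ]
[ 0.6837 -0.2359  0.007 ]
[ 0.631 -0.203  0.007]
[ 0.6499 -0.2901  0.007 ]
tin [ 0.6696051  -0.39252446  0.058     ]
tin w2 [ 0.66705645 -0.38275491  0.058     ]
```

Run:
```python
from h import *
c=calibration("wrist"); T=np.array(c["tool_from_camera"])
def pr(P):
    q=T[:3,:3].T@(np.array(P)-T[:3,3]);p=q[:2]/q[2];p=p*(1+c["k1"]*(p@p));return (np.array([p[0]*c["fx"]+c["cx"],p[1]*c["fy"]+c["cy"]])*1.25).round(0)
for x in(.011,.0,-.011): print(x,"shut tip",pr([x,0,0]),"shut grasp pt",pr([x,0,-.019]),"pad top",pr([x,0,-.03]),"open tip",pr([x,-.0425,-.013]),"outer",pr([x,-.057,-.013]))
# closed-finger detail and how deep the hub top (r=14) would be
```

```text
0.011 shut tip [397. 267.] shut grasp pt [397. 282.] pad top [397. 293.] open tip [295. 277.] outer [260. 277.]
0.0 shut tip [397. 290.] shut grasp pt [397. 307.] pad top [397. 319.] open tip [297. 301.] outer [263. 301.]
-0.011 shut tip [397. 312.] shut grasp pt [397. 332.] pad top [397. 345.] open tip [299. 325.] outer [265. 325.]
```

Comparing the projected fingertips with the pictures, the visible tips sit about 30 mm further back than the nominal TCP. That explains closing above the hub. I'll settle it by touch: descend around the hub part-open until the tips feel the disc, back off a little and grip.

Run:
```python
from m import *
o=[180,0,th+90]; pl=[.6390,-.2470]
set_gripper(.48); move_to([*pl,.06],o); 
move_straight([*pl,.02],v=.12)
hit=move_straight([*pl,-.035],v=.035,until_force=6); ob=get_obs(); z=ob["ee_pos"][2]; print(hit,ob["ee_pos"],ob["force"],ob["width"],ob["time"])
if hit:
    move_straight([*pl,z+.006],v=.05)
    set_gripper(0.0,60); ob=get_obs(); print(ob["width"],ob["grip_force"],ob["ee_pos"],ob["force"],ob["time"])
```

```text
True [ 0.6388249  -0.24688152 -0.02679809] [0.17442063 0.24916928 4.57056901] 0.4805158366551425 16.4083
0.30630172541453987 59.325401186943054 [ 0.63916464 -0.24705138 -0.02060954] [0.70123883 0.54161003 2.96143743] 16.9667
```

Contact was at TCP z = -0.027, so the tips are offset by about 30 mm as suspected. The hub is now held, at width 0.306 and 59 N. Next I compare two estimates of the plate-to-recess offset, then carry and lower.

Run:
```python
from m import *
o=[180,0,th+90]; d=ld("w4.npz")
im=cv2.imread("pics/w4.png"); 
r4=px2w("wrist",u((399,232)),.03,d)[:2]
W=[px2w("wrist",u(c),.03,d)[:2] for c in[(525,146),(270,146)]]
mid=(W[0]+W[1])/2-Rm@[0,.06]
print("rim",r4,"edge",mid,"edge len",np.linalg.norm(W[0]-W[1]),"yaw",np.degrees(np.arctan2(*(W[0]-W[1])[::-1])))
tool=np.array([.6392,-.2470]); w3=np.array([.6400,-.2447])
A=(r4+mid)/2-w3+tool; B=np.array([.5703,.1775])-np.array([.6378,-.2492])+tool
print("A wrist",A,"B top",B)
p=get_obs()["ee_pos"]; move_straight([p[0],p[1],.08],v=.2)
r=(A+B)/2; move_to([*r,.07],o); pause(.2); ob=get_obs(); print(r,ob["width"],ob["ee_pos"],ob["time"])
cv2.imwrite("pics/w6.png",cv2.resize(snapshot("wrist"),(800,500))); np.savez("w6.npz",p=ob["ee_pos"],r=ob["eef_rot"])
```

```text
rim [0.57274516 0.18584964] edge [0.57270146 0.18103517] edge len 0.15917998933816177 yaw 11.553298086924238
A wrist [0.57192331 0.18114241] B top [0.5717 0.1797]
[0.57181166 0.1804212 ] 0.3070357508982845 [0.57247826 0.17935828 0.07000719] 19.4083
```

View pics/w6.png

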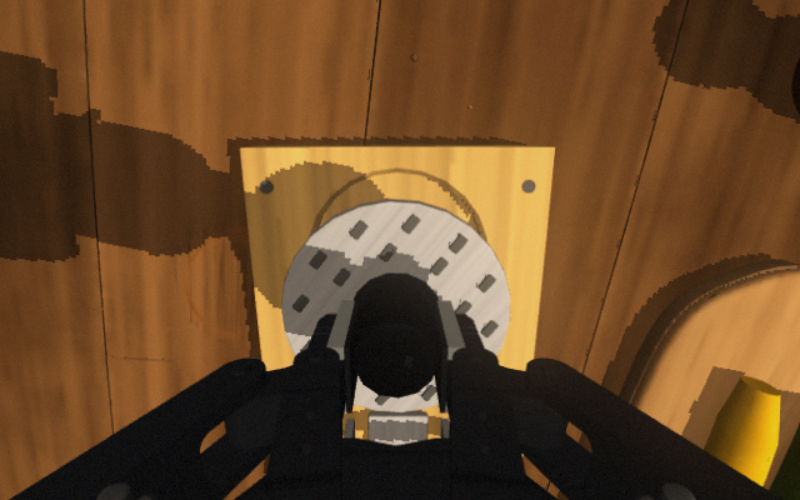

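The last picture shows the plate held level: the disc spans x 283–510 with its far edge at y=200. The board's far edge is at y=147 (x 240–556), with the recess rim showing behind at y≈168. I'll compare the plate and recess centres from these and lower.

Run:
```python
from m import *
o=[180,0,th+90]; d=ld("w6.npz")
ty=Rm@[0,1]
pc=px2w("wrist",u((396.5,200)),.0976,d)[:2]-.045*ty
rc=px2w("wrist",u((398,147)),.03,d)[:2]-.06*ty
rr=px2w("wrist",u((398,168)),.03,d)[:2]-.0485*ty
dl=Rm.T@(rc-pc); print("plate",pc,"recess",rc,rr,"delta board frame",dl, Rm.T@(rr-pc),"w px size",np.linalg.norm(px2w("wrist",u((283,285)),.0976,d)-px2w("wrist",u((510,285)),.0976,d)))
r=d["ee_pos"][:2]+Rm@(dl*.7) if np.linalg.norm(dl)<.006 else None
print(r)
if r is not None:
    move_straight([*r,.02],v=.12)
    hit=move_straight([*r,.000],v=.03,until_force=7); ob=get_obs(); print(hit,ob["ee_pos"],ob["force"],ob["width"],ob["time"])
```

```text
plate [0.57201764 0.17999675] recess [0.5727239  0.18094318] [0.57252678 0.1819389 ] delta board frame [0.00088217 0.00078506] [0.00088932 0.00180008] w px size 0.0864841411163315
[0.57297264 0.18002078]
True [0.57270514 0.17996353 0.0013424 ] [-0.8036145  -0.70535368  4.37053745] 0.3127200026462366 20.6333
```

The plate stopped at TCP z = 0.0013; the predicted seated height was 0.0014, so it is on the recess floor. I'll release it, check it by the wrist image, then go for the knob.

Run:
```python
from m import *
o=[180,0,th+90]; p=get_obs()["ee_pos"]; rt=p[:2].copy(); np.save("rt.npy",rt)
set_gripper(.55); pause(.3); move_straight([*rt,.10],v=.15)
back=rt-Rm@[0,.06]; move_to([*back,.10],o); pause(.1); ob=get_obs(); im=snapshot("wrist"); cv2.imwrite("pics/w7_raw.png",im); np.savez("w7.npz",p=ob["ee_pos"],r=ob["eef_rot"])
g=w2px("wrist",[*(rt+Rm@[0,.001]),.029],ob); print("guess px",g,ob["time"])
hsv=cv2.cvtColor(im,cv2.COLOR_BGR2HSV); roi=np.zeros(im.shape[:2],np.uint8); cv2.circle(roi,tuple(int(v) for v in g),80,255,-1)
m=((hsv[...,1]<60)&(hsv[...,2]>60)&(roi>0)).astype(np.uint8); m=cv2.morphologyEx(m,cv2.MORPH_OPEN,np.ones((3,3)))
n,l,st,ce=cv2.connectedComponentsWithStats(m); k=1+st[1:,4].argmax(); h=cv2.convexHull(np.argwhere(l==k)[:,::-1].astype(np.int32)); e=cv2.fitEllipse(h)
pc=px2w("wrist",e[0],.029,ob)[:2]; s=(e[1][0]/2,e[1][1]/2)
a=px2w("wrist",(e[0][0]-sum(s)/2,e[0][1]),.029,ob);b=px2w("wrist",(e[0][0]+sum(s)/2,e[0][1]),.029,ob)
print("disc",e,pc,"diam",np.linalg.norm(a-b))
y=Rm.T@(pc-rt); print("disc-tool board frame",y)
```

```text
guess px [318.99806382 117.26570119] 22.5333
disc ((317.6928405761719, 114.89923095703125), (122.56427764892578, 125.40505981445312), 178.21109008789062) [0.57124814 0.18237678] diam 0.0891401920999971
disc-tool board frame [-0.0009419   0.00265696]
```

The released disc measures 89.1 mm across at the seated height, with the same roundness as when it lay flat, so it is down in the recess. Now the slide.

Run:
```python
from m import *
o=[180,0,th+90]; rt=np.load("rt.npy"); k=rt+Rm@[0,-.212]; print("knob target",k)
move_to([*k,.09],o); hit=move_straight([*k,.014],v=.08,until_force=8); ob=get_obs(); print(hit,ob["ee_pos"],ob["time"])
if not hit:
    set_gripper(0.0,60); ob=get_obs(); print(ob["width"],ob["grip_force"],ob["force"],ob["ee_pos"])
    if ob["width"]>.2:
        move_straight([*k,.014+.016],v=.06); ob=get_obs(); print("lifted",ob["force"],ob["width"],ob["ee_pos"],ob["time"])
```

```text
knob target [ 0.61534032 -0.02770505]
False [ 0.61587704 -0.02787947  0.014485  ] 24.3417
0.30710357936314653 58.88772010803223 [0.06522744 0.64757237 4.32488819] [ 0.61627653 -0.02786855  0.01494918]
lifted [ 4.40363431 -0.34944355 -2.68345704] 0.30940555226816135 [ 0.61623994 -0.0278576   0.03054209] 25.0667
```

Run:
```python
from m import *
p=get_obs()["ee_pos"].copy(); e=p[:2]+Rm@[0,.082]
hit=move_straight([*e,p[2]],v=.06,until_force=10); ob=get_obs(); q=ob["ee_pos"]
tr=Rm.T@(q[:2]-p[:2]); print(hit,"travel",tr,ob["force"],ob["width"],q,ob["time"])
```

```text
True travel [-7.63390619e-05  7.44797857e-02] [ 0.46662071 -1.35664335 -2.36896365] 0.31144965832739546 [0.60118617 0.04508503 0.03009088] 26.2083
```

It ran 74.5 mm to the stop, as expected from a parked start of 0–6 mm. I'll back off 2.5 mm, lower and release.

Run:
```python
from m import *
q=get_obs()["ee_pos"].copy(); e=q[:2]-Rm@[0,.0025]
move_straight([*e,q[2]],v=.03); hit=move_straight([*e,.0135],v=.04,until_force=8); ob=get_obs(); print(hit,ob["ee_pos"],ob["force"],ob["time"])
if ob["ee_pos"][2]<.0175:
    set_gripper(.55); pause(.4); ob=get_obs(); print(ob["width"],ob["force"])
    move_straight([*e,.10],v=.12); pause(.1)
    b=e-Rm@[0,.08]; move_to([*b,.15],[180,0,th+90]); pause(.1); ob=get_obs(); im=snapshot("wrist"); cv2.imwrite("pics/w8.png",cv2.resize(im,(800,500))); np.savez("w8.npz",p=ob["ee_pos"],r=ob["eef_rot"]); cv2.imwrite("pics/w8_raw.png",im)
    rt=np.load("rt.npy")
    for n,y,z in(("strap end",.067,.036),("recess",.0915,.029),("knob top",-.051,.08)): print(n,w2px("wrist",[*(rt+Rm@[0,y-.09]),z],ob)*1.25)
    print(ob["time"])
```

```text
True [0.60191513 0.04290964 0.01495757] [ 0.94052276 -0.06962448  4.51117437] 26.875
0.5469115140333024 [-0.54741313 -1.10374728 -0.16301209]
strap end [398.48447637 -88.14412429]
recess [ 398.55501768 -128.64117505]
knob top [398.14849497 114.56947105]
29.1333
```

The slide came down at the same height it was gripped at when parked (0.0150). As a final check I'll repeat the earlier view pose and compare the plate's far rim numerically.

Run:
```python
from m import *
d=ld("w7.npz"); move_to(d["ee_pos"],d["eef_rot"]); pause(.3); ob=get_obs(); im=snapshot("wrist"); a=cv2.imread("pics/w7_raw.png")
print(ob["ee_pos"]-d["ee_pos"],ob["time"])
f=lambda i:np.float32(cv2.cvtColor(i,cv2.COLOR_BGR2GRAY)[45:112,250:390])
print("shift px",cv2.phaseCorrelate(f(a),f(im),cv2.createHanningWindow((140,67),cv2.CV_32F)))
# strap end: bright unsaturated column below the hub, before/after
for n,i in(("before",a),("after",im)): print(n,[i[y,318].tolist() for y in range(130,200,8)])
```

```text
[ 0.00090802 -0.00140502  0.00049383] 30.1917
shift px ((-1.2661946838338736, -2.3283598859627617), 1.0055572543247246)
before [[35, 39, 47], [36, 44, 52], [149, 164, 180], [99, 115, 126], [141, 161, 176], [137, 159, 170], [102, 124, 140], [67, 139, 191], [69, 143, 194]]
after [[33, 40, 49], [37, 44, 51], [123, 136, 150], [156, 174, 190], [154, 172, 190], [154, 172, 187], [156, 176, 187], [156, 173, 189], [154, 171, 190]]
```

```bash
python3 -c "
from workcell import *
print(hand_in())"
```

```text
the job is handed in; nothing more can be done
None
```

The job is handed in at about 30 s: by my last measurements the round plate sits flat in the recess and the slide is down beyond the humps over its rim, but `hand_in()` returned no verdict and I did not re-measure the square plate, garlic, jar or tin at the end.

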